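Sort the leftovers of a vaccination session into their trays

ROBOT

A 6-joint arm with a two-finger parallel gripper is mounted at the origin on a cart in front of the work surface, level with it; the furniture and walls round the work are solid. World frame = base frame: x ahead of the robot, y to its left, z up, the work surface at z = 0. Lengths are in m, angles in rad, forces in N, time in s.
With the tool pointing down it reaches from about 0.3 to 0.75 m from the base axis. Payload 8.5 kg.
Tool frame: the origin (TCP) lies at the very end of the fingers, on their centre line; the grasp point (between the pads) lies behind it (env.grasp_offset is the z of the grasp point in the tool frame, in m); z points along the fingers, y is the line along which they close (so a half turn about z gives the same grasp; the last joint's range is limited). The gripper opens to 85 mm and grips with 20 to 120 N. Pads are 22 mm wide; open, the fingers measure 114 mm over their backs; the gripper's body (76 mm by 85 mm) begins 54 mm behind the grasp point. The pads swing forward as they close: fully open they stand 13 mm farther back than shut.
Start: joints at [0.944, 0.381, 1.297, -0, 1.464, -0.215], TCP at [0.22, 0.504, 0.231] pointing down, gripper open.
Joint ranges: [-3.11, 3.11], [-0.89, 2.33], [0.22, 2.48], [-1.42, 4.56], [0.17, 2.85], [-2.88, 2.88]. Speed limits (rad/s): [2.39, 2.39, 3.14, 3.14, 3.14, 3.14].

INTERFACE

Orientations are given as a unit quaternion [w, x, y, z].
In Python, from cell import env gives the robot as it stands. Calls block until the motion is done:
- env.move_ptp(position, orientation): joint-space move of the TCP to a pose.
- env.move_l(position, attitude=None, max_speed=0.15): straight line of the TCP; attitude=None keeps the orientation; max_speed is the mean speed in m/s.
- env.movej(angles): joint-space move.
- env.release() and env.grab(grip_force=None): open the fingers fully, or close them until they stop; grip_force is the grip in N (None keeps the last).
- env.sleep(seconds).
- env.inverse_kinematics(position, orientation): joint angles nearest the present ones, or None.
- env.get_state(): the state.
- env.grab_frame(name): name is "scene" or "top"; returns a dict with "pixels" (480x640x3 uint8, red, green, blue), "mtx" (3x3 intrinsics, pixels), "position" and "orientation" of the camera in the world. Camera axes: x right, y up, looking along -z (the intrinsics and any distortion apply to the point x, -y, -z); pixel columns grow to the right and rows downward; lengths in m; the calibration is good to about 2 mm. A picture is of the moment at which its call begins. There is no depth.
A pose or a line that the arm cannot do raises env.Unreachable and nothing moves.
- env.finish_job(): hands the job in; it is judged then, once.
The state is a dict: "time_s": time; "joints": joint angles; "joint_vel": joint speeds; "joint_efforts": joint torques, N m; "tcp_pos": TCP position; "eef_rot": TCP orientation; "wrist_force": force on the tool from outside, world axes, zero at the start; "moment": the same for the moment, N m; "gripper_width": finger opening in m; "gripper_force": force on a finger pad.
Only numpy, scipy, OpenCV 4.12 (cv2) and the standard library are available. Lean on these libraries where they do the work, as an engineer would, in place of code of your own. Each camera call takes 0.05 s, during which the arm holds its last target. There are 200 camera calls.

TASK

Tidy up the loose things on the desk after the vaccination session: stand the two loose vials upright in the two empty wells of the white rack, lay the wide plaster roll flat in the empty bay of the steel instrument tray, the thermometer flat and lengthwise in that tray's long lane, and the pen flat and lengthwise in the wide groove of the dark wooden pen tray, beside the marker's groove. Leave the stapler where it stands, and let everything lie at rest where it belongs.

Things in the scene. Friction and masses are not known exactly. Their poses are not given: they have to be found in the camera images.
- vial_1: A glass medicine vial, 23 mm in diameter and 49 mm tall, with a flip-off cap, standing upright on the desk before the work. Origin: centre of its underside, z up along its axis. Loose. The two loose vials are interchangeable.
- vial_2: A second glass medicine vial, 23 mm in diameter and 49 mm tall, with a flip-off cap, standing upright on the desk before the work. Origin: centre of its underside, z up along its axis. Loose. The two loose vials are interchangeable.
- plaster_roll: The loose, wide roll of skin-coloured fixing plaster, 52 mm in diameter and 25 mm high, lying flat on the desk. Origin: centre of its underside, z up. Loose. (A smaller roll, 42 mm in diameter and 12 mm high, is already in the instrument tray.)
- thermometer: White digital thermometer lying on the desk, 139 mm long, 19 mm wide, 10 to 12 mm high; its thin metal probe is at the +y end (the last 14 mm). Origin: centre of its underside, x across, y along it, z up. Loose; a grasp across its width at the origin is balanced.
- pen: Ballpoint pen with a black barrel and a grey end, lying on the desk, 138 mm long, 11 mm wide, 11 to 14 mm high. Origin: centre of its underside, x across, y along it, z up. Loose; it does not roll.
- vial_rack: White rack, 56 (x) x 190 (y) x 24 mm high, with lugs 216 mm over the ends, fixed. Origin: centre of underside, z up. Four round wells, 40 mm wide, floor 4 mm above the desk, lie along y at x = 0, y = -69, -23, +23, +69 mm. The wells at y = -69 and +23 hold vials (fixed, tops 53 mm above the desk); those at y = -23 and +69 are empty.
- instrument_tray: Steel tray, 164 (x) x 186 mm (y), 213 mm over its wire handles, walls 16 mm and dividers 12 mm high, floor 3 mm above the desk, fixed. Origin: centre of underside, z up. The -x half is a long lane, 78 x 180 mm, centre x -40, y 0 mm. The +x half has two bays, 78 (x) x 88 mm (y): at x +40, y +45 with a small plaster roll (fixed), at x +40, y -45 empty.
- pen_tray: Dark wooden pen tray, 112 (x) x 186 mm (y), walls 16 mm high, floor 3 mm above the desk, fixed. Origin: centre of underside, z up. A rib 9 mm high along y at x = +26 mm parts a narrow groove (+x side) with a blue marker (fixed) from the empty wide groove, 77 mm wide, 180 mm long, centre x = -14, y = 0 mm.
- stapler: Dark blue stapler standing on the desk among the loose things, 148 mm long (x), 36 mm wide, 45 mm high. Origin: centre of its underside. Not part of the job: it stays where it is.
Not all that is in view belongs to the job. Leave any green or yellow look-alike of the vial_2 alone.

How it is judged:
By the outcome, as a careful person would: the job done as asked, in the order asked, and still so for the second after the job is handed in, with the robot touching nothing.
It also fails if it takes over 112 s, if anything falls off the work surface, if the arm or the gripper's body presses on something with over 40 N, if the wrist force passes 120 N, or if a joint passes its speed limit or range.

## Working session

There is one attempt and no reset: what is moved stays moved. The work goes in short steps, each a Python script; the robot and the scene stay as the last script left them, time stands still between calls to the robot, and variables do not carry over. Pictures are saved under pics/ and viewed, at most 14 in all, crops included, and the job is handed in when it is done.

```bash
ls; mkdir -p pics; python3 - <<'E'
from cell import env
import cv2,numpy as np
for n in("scene","top"):
    f=env.grab_frame(n);cv2.imwrite(f"pics/{n}0.png",f["pixels"][...,::-1]);np.savez(f"{n}0.npz",**f)
    print({k:(np.round(v,4).tolist() if k!="pixels" else 0) for k,v in f.items()})
print(env.grasp_offset,env.get_state())
E
```

```text
pics
{'pixels': 0, 'mtx': [[560.0971, 0.0, 312.0578], [0.0, 560.0971, 242.3344], [0.0, 0.0, 1.0]], 'position': [-0.2113, -0.794, 0.6969], 'orientation': [0.8218, 0.4522, -0.1765, -0.2984]}
{'pixels': 0, 'mtx': [[520.9884, 0.0, 314.0119], [0.0, 520.9884, 235.6431], [0.0, 0.0, 1.0]], 'position': [0.3045, 0.0046, 1.2643], 'orientation': [-0.7044, -0.0491, 0.0612, 0.7054]}
-0.0187 {'time_s': 0.1, 'joints': array([ 9.43736328e-01,  3.81137610e-01,  1.29814115e+00, -2.02235209e-05,
        1.46356724e+00, -2.15277300e-01]), 'joint_vel': array([-2.90815004e-04, -1.72779948e-03, -3.26676661e-03,  4.55830904e-05,
       -2.14842032e-03,  2.21237066e-03]), 'joint_efforts': array([ 3.24405148e-03, -4.49220479e+01, -2.31654292e+01, -2.28122076e-04,
        3.65930209e-03, -3.45656645e-05]), 'tcp_pos': array([0.21998203, 0.50382317, 0.23078346]), 'eef_rot': array([-2.47026622e-04,  2.04438658e-01,  9.78879176e-01, -5.76019350e-04]), 'wrist_force': array([ 0.2067469 , -0.61670136,  0.87922916]), 'moment': array([ 0.05340448, -0.08977814, -0.04716876]), 'gripper_force': 0.0, 'gripper_width': 0.08529603983914308}
```

View pics/top0.png

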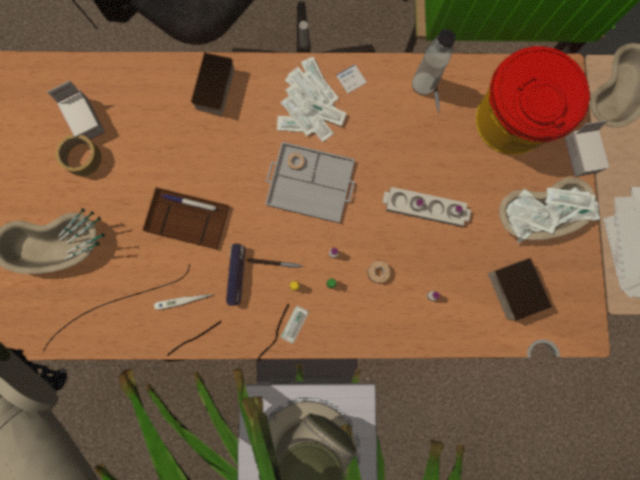

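View pics/scene0.png

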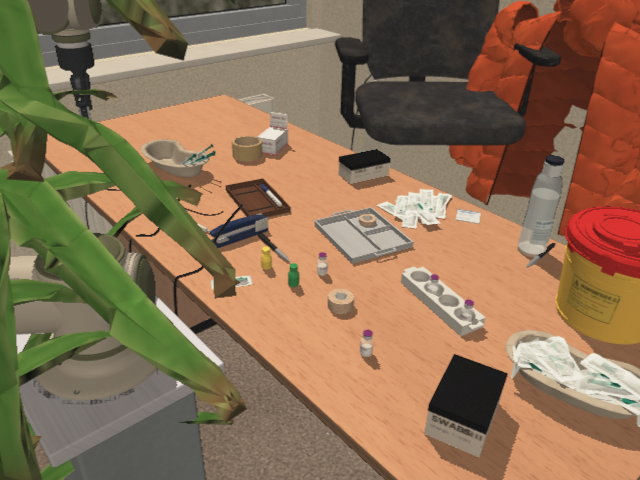

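```bash
cat > h.py <<'E'
import numpy as np,cv2
from scipy.spatial.transform import Rotation as R
def rot(q): return R.from_quat([q[1],q[2],q[3],q[0]]).as_matrix()
def proj(f,P):
    p=(np.atleast_2d(P)-f["position"])@rot(f["orientation"])*[1,-1,-1]
    u=p@f["mtx"].T
    return u[:,:2]/u[:,2:]
def unproj(f,uv,z):
    uv=np.atleast_2d(uv);r=np.c_[uv,np.ones(len(uv))]@np.linalg.inv(f["mtx"]).T*[1,-1,-1]@rot(f["orientation"]).T
    return f["position"]+r*((z-f["position"][2])/r[:,2])[:,None]
def ortho(f,x1,y1,w,h,s,z=0.,name=None):
    "top-left is (x1,y1); columns -> -y, rows -> -x, s px/m, grid labels each 50mm"
    c,r=np.meshgrid(np.arange(w),np.arange(h))
    P=np.c_[(x1-r/s).ravel(),(y1-c/s).ravel(),np.full(w*h,z)]
    m=proj(f,P).astype(np.float32).reshape(h,w,2)
    im=cv2.remap(f["pixels"][...,::-1].copy(),m,None,cv2.INTER_CUBIC)
    if name:
        for k in range(-20,21):
            a=k*.05;c=int((y1-a)*s);r=int((x1-a)*s)
            if 0<=c<w: cv2.line(im,(c,0),(c,6),(255,255,0),1);cv2.putText(im,f"{a:.2f}",(c,18),0,.4,(255,255,0),1)
            if 0<=r<h: cv2.line(im,(0,r),(6,r),(255,255,0),1);cv2.putText(im,f"{a:.2f}",(8,r+4),0,.4,(255,255,0),1)
        cv2.imwrite(name,im)
    return im
E
python3 - <<'E'
from h import *
f=np.load("top0.npz")
print(unproj(f,[[312,440],[335,253],[434,296],[380,272],[428,206],[312,182],[187,217],[0,0]],0).round(3))
ortho(f,.50,.42,800,600,2000,name="pics/oL.png")
ortho(f,.50,.05,800,600,2000,name="pics/oR.png")
E
```

```text
[[ 0.025 -0.011  0.   ]
 [ 0.461 -0.069  0.   ]
 [ 0.356 -0.308  0.   ]
 [ 0.414 -0.178  0.   ]
 [ 0.578 -0.301  0.   ]
 [ 0.639 -0.013  0.   ]
 [ 0.55   0.295  0.   ]
 [ 1.128  0.803  0.   ]]
```

View pics/oL.png

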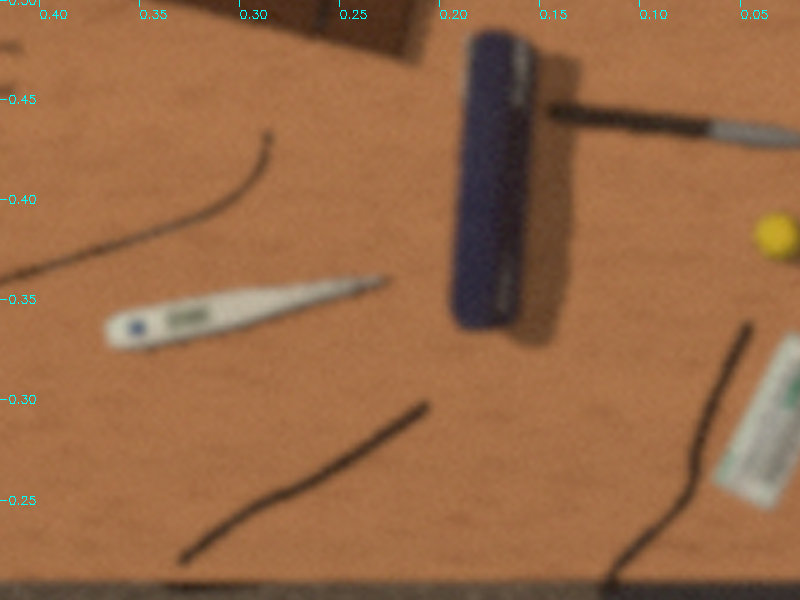

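View pics/oR.png

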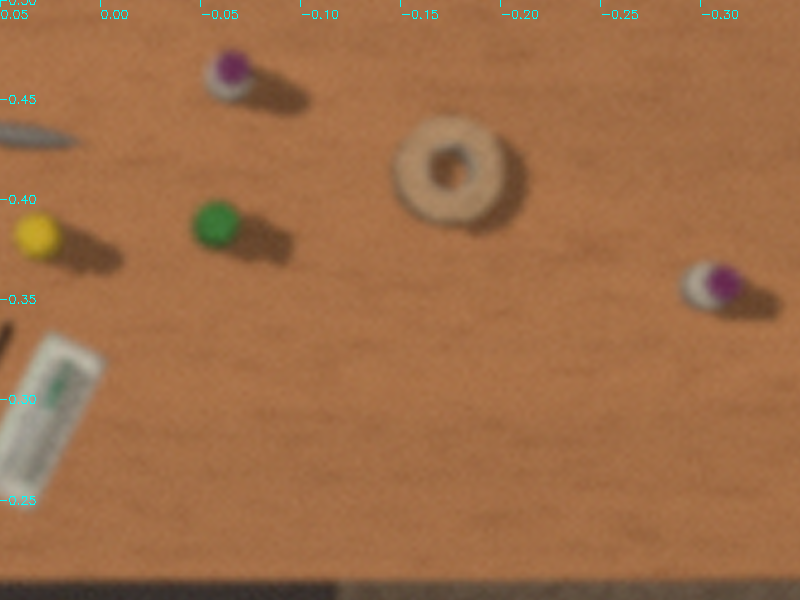

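```bash
python3 - <<'E'
from h import *
f=np.load("top0.npz")
a=ortho(f,.70,.42,400,500,2000,z=.016,name="pics/a.png")
a=ortho(f,.75,.13,800,600,2000*.75*.95,z=.016,name="pics/oT.png")
# purple caps, top and scene
for n in("top","scene"):
    g=np.load(n+"0.npz");im=g["pixels"].astype(int);r,gg,b=im[...,0],im[...,1],im[...,2]
    m=((r-gg>35)&(b-gg>15)).astype(np.uint8)
    k,l,st,c=cv2.connectedComponentsWithStats(m)
    for i in range(1,k):
        if st[i,4]>15: print(n,c[i].round(1),st[i,4],unproj(g,c[i],.047 if n=="top" else .044)[0,:2].round(4),unproj(g,c[i],.051 if n=="top" else .048)[0,:2].round(4))
E
```

```text
top [419.3 202. ] 24 [ 0.5778 -0.2693] [ 0.5769 -0.2684]
top [458.5 208.3] 25 [ 0.5624 -0.3631] [ 0.5616 -0.3619]
top [333.8 251.1] 23 [ 0.4593 -0.063 ] [ 0.4588 -0.0628]
top [435.5 295. ] 26 [ 0.356  -0.2996] [ 0.3558 -0.2986]
scene [322.1 254.4] 25 [ 0.4652 -0.0567] [ 0.4611 -0.0612]
scene [434.1 276.6] 28 [ 0.5879 -0.2603] [ 0.583  -0.2636]
scene [468.8 302. ] 35 [ 0.5734 -0.3555] [ 0.5686 -0.3582]
scene [367.5 332.6] 44 [ 0.3613 -0.2951] [ 0.3578 -0.2981]
```

View pics/a.png

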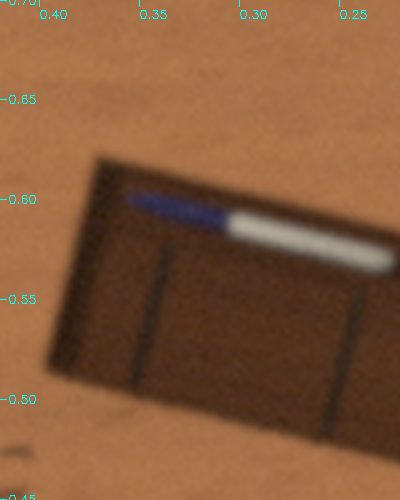

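View pics/oT.png

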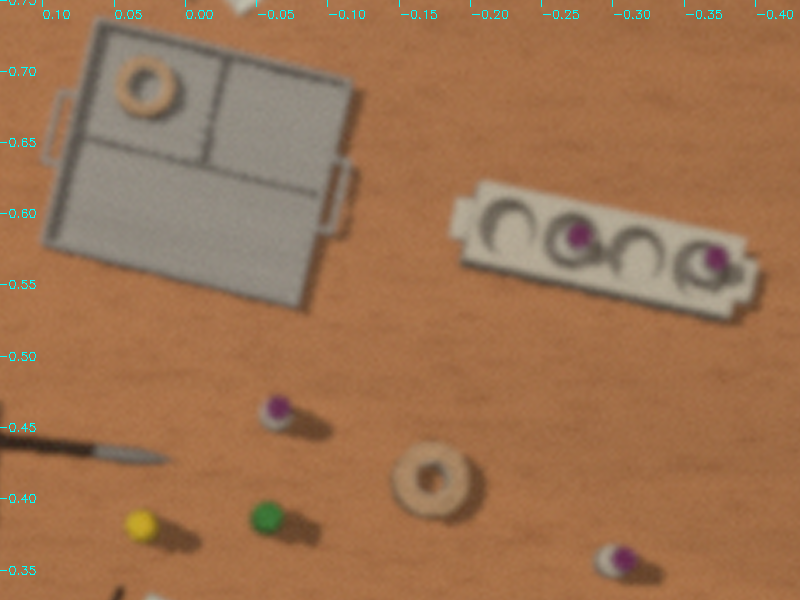

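```bash
cat > r.py <<'E'
from cell import env
from h import *
def quat(phi):
    c,s=np.cos(phi),np.sin(phi)
    q=R.from_matrix(np.array([[-s,c,0],[c,s,0],[0,0,-1]])).as_quat();return q[[3,0,1,2]]
def best(x,y,z,phi):
    j0=env.get_state()["joints"];o=[]
    for p in(phi,phi+np.pi):
        j=env.inverse_kinematics([x,y,z],quat(p))
        if j is not None:o.append((np.abs(np.array(j)-j0).max(),tuple(quat(p))))
    return list(min(o)[1])
def st(t):
    s=env.get_state();print(t,round(s["time_s"],1),"w",round(s["gripper_width"]*1e3,1),"F",round(float(s["gripper_force"]),1),"tcp",np.round(s["tcp_pos"],4),"wf",np.round(s["wrist_force"],1))
H=.13
def pick(x,y,z,deg,force):
    env.release();q=best(x,y,H,np.radians(deg));env.move_ptp([x,y,H],q);env.move_l([x,y,z]);env.grab(force);st("grab");env.move_l([x,y,H]);st("up")
def place(x,y,z,deg):
    q=best(x,y,H,np.radians(deg));env.move_ptp([x,y,H],q);env.move_l([x,y,z+.02]);env.move_l([x,y,z],max_speed=.05);st("low");env.sleep(.2);env.release();env.sleep(.2);env.move_l([x,y,H]);st("done")
def fr(o,a,p):
    a=np.radians(a);c,s=np.cos(a),np.sin(a);return o[0]+c*p[0]-s*p[1],o[1]+s*p[0]+c*p[1]
RACK=((.5741,-.2934),-12.);TRAY=((.6363,-.0098),-13.5);PEN=((.5478,.2931),-12.9)
E
python3 - <<'E'
from r import *
print(fr(*RACK,(0,.069)),fr(*RACK,(0,-.023)))
pick(.4595,-.0625,.021,90,30)
place(*fr(*RACK,(0,.069)),.026,-12)
f=env.grab_frame("scene");cv2.imwrite("pics/s1.png",cv2.resize(f["pixels"][150:390,250:550,::-1],None,fx=2.5,fy=2.5,interpolation=2))
E
```

```text
(np.float64(0.5884459066664255), np.float64(-0.2259078155493674)) (np.float64(0.5693180311111916), np.float64(-0.3158973948168775))
grab 4.0 w 22.4 F 29.3 tcp [ 0.4596 -0.0626  0.0213] wf [-0.6 -0.8  4.4]
up 4.9 w 21.9 F 29.4 tcp [ 0.459  -0.0624  0.1292] wf [ 0.4 -0.6 -0.2]
low 7.5 w 22.1 F 29.4 tcp [ 0.5883 -0.2259  0.0256] wf [ 0.3 -0.3  0.1]
done 9.4 w 85.3 F 0.0 tcp [ 0.588  -0.2257  0.129 ] wf [ 0.2 -0.2 -0.2]
```

View pics/s1.png

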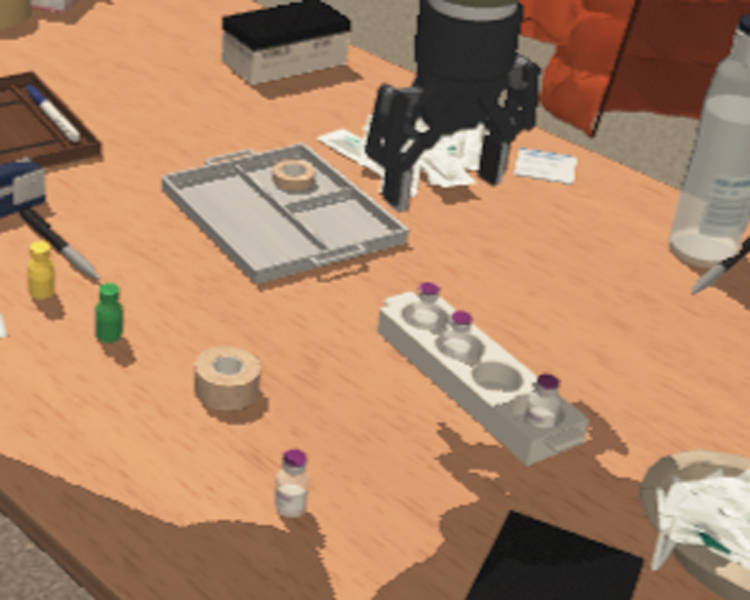

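The picture shows vial_1 upright in the end well (cap at about 429,290 in the crop), with the neighbouring vials untouched. Next are vial_2 and the roll.

```bash
python3 - <<'E'
from r import *
pick(.3565,-.2985,.021,-12,30)
place(*fr(*RACK,(0,-.023)),.026,-12)
pick(.412,-.172,.012,90-13.5,40)
place(*fr(*TRAY,(.040,-.045)),.0165,90-13.5)
f=env.grab_frame("scene");cv2.imwrite("pics/s2.png",cv2.resize(f["pixels"][150:390,250:550,::-1],None,fx=2.5,fy=2.5,interpolation=2))
E
```

```text
grab 12.1 w 22.1 F 29.2 tcp [ 0.3565 -0.2986  0.0213] wf [-0.5  0.1  5.7]
up 12.9 w 22.1 F 29.4 tcp [ 0.3562 -0.2981  0.1292] wf [ 0.5  0.4 -0.6]
low 15.1 w 21.9 F 29.4 tcp [ 0.5692 -0.3158  0.0256] wf [ 0.3  0.3 -0.8]
done 16.9 w 85.7 F 0.0 tcp [ 0.5689 -0.3156  0.129 ] wf [-0.3 -0.2  0.1]
grab 19.9 w 49.3 F 40.1 tcp [ 0.4122 -0.1722  0.0128] wf [-2.1  1.3  8.9]
up 20.8 w 49.5 F 41.4 tcp [ 0.4116 -0.1717  0.1293] wf [-0.4 -0.3 -1.5]
low 23.2 w 49.4 F 41.4 tcp [ 0.6646 -0.0628  0.0161] wf [ 0.5 -0.1  0.6]
done 25.0 w 85.3 F 0.0 tcp [ 0.6642 -0.0628  0.1289] wf [-0.5 -0.5 -0.6]
```

View pics/s2.png

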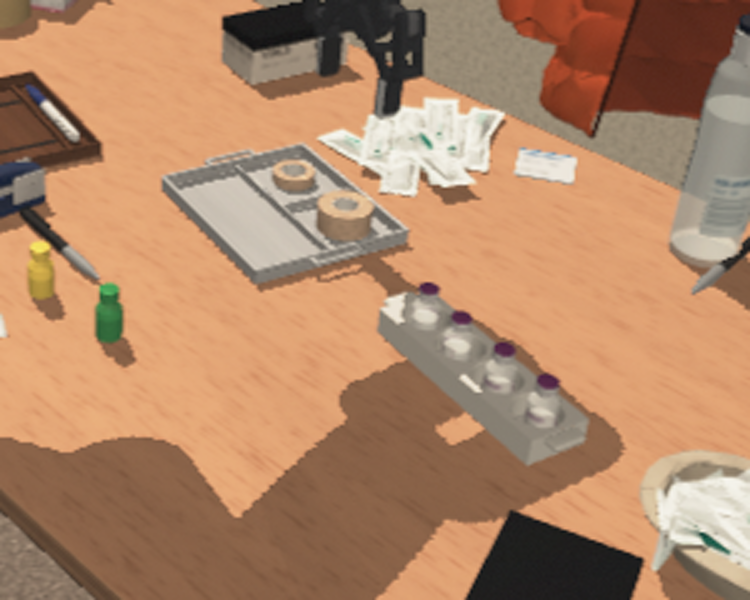

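Both vials stand in the rack and the roll lies flat in its bay (345,215 in the crop). Next are the thermometer and the pen.

```bash
python3 - <<'E'
from r import *
pick(.3476,.2943,.004,10.1,40)
place(*fr(*TRAY,(-.035,0)),.0105,-13.5)
pick(.4365,.078,.003,-6.1,40)
place(*fr(*PEN,(-.008,0)),.0095,-12.9)
env.move_ptp([.32,.42,.25],best(.32,.42,.25,np.radians(60)))
for n,(a,b,c,d) in dict(top=(130,310,130,370),scene=(150,390,170,490)).items():
    f=env.grab_frame(n);cv2.imwrite(f"pics/{n}3.png",cv2.resize(f["pixels"][a:b,c:d,::-1],None,fx=2.5,fy=2.5,interpolation=2))
E
```

```text
grab 28.6 w 15.3 F 39.1 tcp [0.3478 0.2944 0.0043] wf [-0.5 -0.7  5.7]
up 29.6 w 15.4 F 39.0 tcp [0.3472 0.2941 0.1292] wf [-0.5  0.8 -0.7]
low 33.5 w 15.1 F 39.0 tcp [ 0.6023 -0.0016  0.0103] wf [-0.9 -0.1 -0.1]
done 35.5 w 85.3 F 0.0 tcp [ 0.6018 -0.0015  0.1291] wf [-0.2 -0.2  0.1]
grab 38.1 w 10.0 F 39.8 tcp [0.4366 0.078  0.0032] wf [-0.4  0.4  6.4]
up 39.1 w 9.9 F 39.1 tcp [0.436  0.078  0.1293] wf [ 0.6  0.4 -1. ]
low 41.5 w 9.8 F 39.1 tcp [0.54   0.2949 0.0093] wf [ 0.4 -0.8  0.2]
done 43.5 w 85.6 F 0.0 tcp [0.5396 0.2947 0.129 ] wf [-0.1  0.5 -0.2]
```

View pics/top3.png

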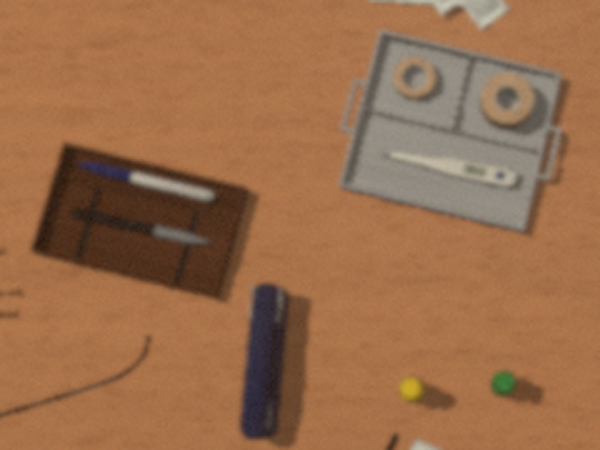

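View pics/scene3.png

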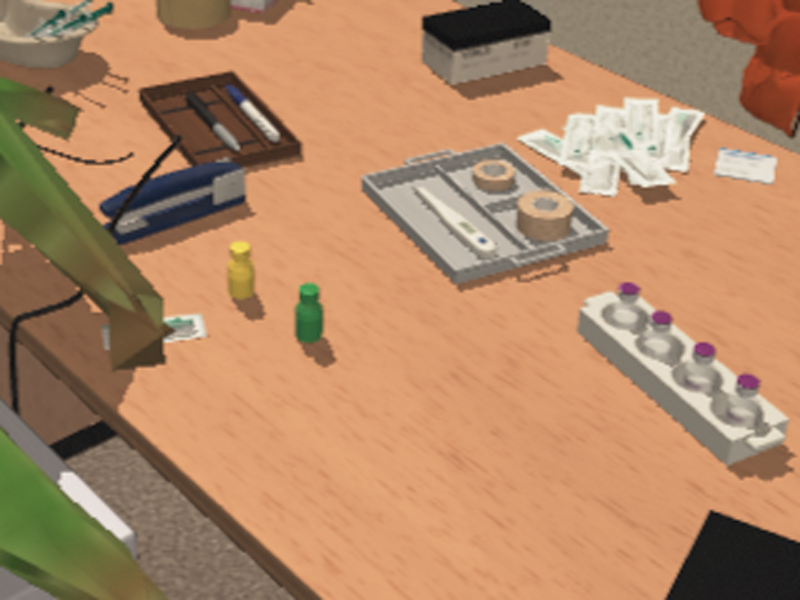

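Both views show everything in place. The thermometer lies flat in the lane (385,155 to 520,180 in the top crop), the pen is in the wide groove (75,213 to 210,240), and the rack is full. The stapler and the look-alikes have not moved.

```bash
python3 -c "
from cell import env
print(env.finish_job())"
```

```text
the job is handed in; nothing more can be done
None
```

The job is handed in, with the camera views just before showing both vials upright in the rack, the roll and thermometer flat in the steel tray, the pen in its wide groove, and the stapler left where it stood.

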